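Switch the bench radio over to the yellow antenna line

ROBOT

A 7-joint arm with a two-finger parallel gripper is mounted at the origin on the work surface. World frame = base frame: x ahead of the robot, y to its left, z up, the work surface at z = 0. Lengths are in m, angles in degrees, forces in N, time in s.
With the tool pointing down it reaches from about 0.425 to 0.875 m from the base axis. Payload 4.7 kg.
Tool frame: the origin (TCP) lies between the finger pads; the fingertips stand 8 mm ahead of it and the grasp point (between the pads) lies 11 mm behind it; x points along the fingers, z is the direction in which the jaws open and shut, and the axes are right-handed (so a half turn about x gives the same grasp; the last joint's range is limited). The gripper opens to 87 mm and grips with 3 to 60 N. Pads are 19 mm wide; open, the fingers measure 117 mm over their backs; the gripper's body (75 mm by 190 mm) begins 51 mm behind the grasp point.
Start: joints at [70.537, 18.392, -4.016, 83.108, 1.295, 78.541, -3.26], TCP at [0.225, -0.61, 0.194] pointing down, gripper open.
Joint ranges: [-163.93, 163.93], [-17.29, 119.83], [-79.2, 71.16], [3.27, 140.29], [-89.18, 269.18], [5.43, 117.66], [-154.24, 154.24]. Speed limits (degrees/s): [147.25, 147.25, 180, 180, 180, 180, 180].

INTERFACE

Orientations are given as [roll, pitch, yaw] about the fixed x, y, z axes, in that order (R = Rz(yaw) Ry(pitch) Rx(roll)).
In Python, from cell import telemetry, vision, sign_off gives the robot as it stands. The module is installed in compiled form; this text tells all that it offers.
- The arm moves only by the tool drive_tool, never from a script. Its arguments are lists of equal length, an entry for each row: "offset": the shift along the tool's x, y, z in m, a list of three; "angular": the turn, a rotation vector about the tool's x, y, z in rad, a list of three. A call has 1 to 10 rows; each row is the pose to reach, as a shift and turn from the pose measured when the call began, along the tool's axes at that moment; what a row does not reach only later rows make up. A row lasts 1/8 s, in which the tool goes at most 62.5 mm and 10.7 degrees, less where a joint would pass 70% of its speed; a pose out of reach is approached as far as the arm can. A call with a gripper value outside its range is refused whole. "fingers" is the closure, from -1 (fully open) to 1 (shut), set as the call begins (left out, the last holds). The fingers move at their own pace and stop on an object; "squeeze" is the grip in N (left out, the last holds). Time passes only in rows, so rows that repeat a pose let the fingers close. It gives the time, the measured TCP pose, the force and the opening at its end, in the units of the state.
- telemetry.get_obs(): the state, without advancing time (a new reading comes with each control period).
- vision.read_camera(name): name is "scene" or "top"; returns a dict with "pixels" (400x640x3 uint8, red, green, blue), "intrinsics" (3x3 intrinsics, pixels), "distortion" ([k1, k2, p1, p2, k3] as OpenCV has them; the pictures are not rectified), "world_from_camera" (4x4, takes a point from camera to world coordinates). Camera axes: x right, y up, looking along -z (the intrinsics and any distortion apply to the point x, -y, -z); pixel columns grow to the right and rows downward; lengths in m; the calibration is good to about 2 mm. A picture is of the moment at which its call begins. There is no depth.
- sign_off(): hands the job in, once; it reports no verdict.
The state is a dict: "time_s": time; "qpos": joint angles; "joint_velocities": joint speeds; "effort": joint torques, N m; "tool_pos": TCP position; "tool_rot": TCP orientation; "force": force on the tool from outside, world axes, zero at the start; "wrist_torque": the same for the moment, N m; "grip_width": finger opening in m.
Only numpy, scipy, OpenCV 4.12 (cv2) and the standard library are available. Lean on these libraries where they do the work, as an engineer would, in place of code of your own. Each camera call takes 0.05 s, during which the arm holds its last target.

TASK

Push the antenna selector's lever out of the white park slot, through the cross channel of the gate and fully home into the slot marked by the yellow tag, without putting it into any other line's slot on the way. Push it gently with shut fingertips or the outside of the fingers: do not grip or force the lever. Leave everything else on the bench and on the selector where it is.

Things in the scene. Friction and masses are not known exactly. Their poses are not given: they have to be found in the camera images.
- changeover: antenna changeover selector fixed on the bench: ivory box 210 mm deep (its x) by 270 mm wide (its y), grey deck 86 mm above the bench, gate plate and lever in the middle of the deck; origin under its centre at bench height, x pointing away from the robot, y to the left, turned up to 0.3 rad about vertical.
- gate: aluminium gate plate, 108 (x) by 116 (y) mm, top 92 mm above the bench, axes as the selector's; origin at its centre, 3 mm below its top. Three slots along x, 26 mm apart, joined at their middles by one cross channel along y: six slot ends, three near (-x), three far (+x). All are 18 mm wide, mouths rounded; at the plate the lever's rod goes 24 mm either side of the channel.
- lever: upright lever: black knob 28 mm across, 50 mm long, round-ended, on a 10 mm steel rod rising from the gate; origin at the knob's centre, 155 mm from the pivot (169 mm above the bench when upright). Takes 2 to 4 N at the knob, stays where left, stopped by the gate's edges.
- lever_pivot (a point): the fixed point about which the lever tilts both ways, under the gate's middle, 14 mm above the bench, inside the box. Level offset of the knob's centre from it: about 47 mm along the selector's x when home in a slot; about 49 mm along y in an outer column (26 mm at the plate), 0 in the middle column.
- lever_fore (a joint): tilt of the lever along the selector's x, rad: 0 in the cross channel, + leaning away from the robot (far slots), - towards the robot (near slots); about +-0.31 when home in a slot. At the start it lies in the near slot of the right-hand (-y) column.
- lever_side (a joint): tilt of the lever along the selector's y, rad: 0 in the middle column, about +0.33 in the left (+y) column, -0.33 in the right; about 0.05 rad of play in each.
- tag_white: flat round white tag, 26 mm across, marking the park slot, near end of the right-hand column, where the lever starts; origin at its underside.
- tag_yellow: flat round yellow tag, 26 mm across, 3 mm thick, glued to the deck 82 mm nearer or farther than the middle of the gate; origin at its underside. It marks the slot beside it: with the lever home in that slot the knob stands over a point some 33 mm from the tag, towards the gate's middle, in the tag's own column.
- tag_blue: flat round blue tag, 26 mm across, 3 mm thick, glued to the deck 82 mm nearer or farther than the middle of the gate; origin at its underside. It marks the slot beside it: with the lever home in that slot the knob stands over a point some 33 mm from the tag, towards the gate's middle, in the tag's own column.
- tag_red: flat round red tag, 26 mm across, 3 mm thick, glued to the deck 82 mm nearer or farther than the middle of the gate; origin at its underside. It marks the slot beside it: with the lever home in that slot the knob stands over a point some 33 mm from the tag, towards the gate's middle, in the tag's own column.
- tag_green: flat round green tag, 26 mm across, 3 mm thick, glued to the deck 82 mm nearer or farther than the middle of the gate; origin at its underside. It marks the slot beside it: with the lever home in that slot the knob stands over a point some 33 mm from the tag, towards the gate's middle, in the tag's own column.
- tag_purple: flat round purple tag, 26 mm across, 3 mm thick, glued to the deck 82 mm nearer or farther than the middle of the gate; origin at its underside. It marks the slot beside it: with the lever home in that slot the knob stands over a point some 33 mm from the tag, towards the gate's middle, in the tag's own column.
- adapter: small brass coax adapter standing on the selector's deck, left of the gate: 22 mm across, 24 mm tall; origin at its underside. Leave alone.
- dust_cap: small black plastic dust cap standing on the deck, right of the gate: 22 mm across, 16 mm tall; origin at its underside. Leave alone.
- handheld: dark green handheld radio standing upright, 38 x 62 x 125 mm plus a 70 mm stub aerial; origin at its underside. Leave alone.
- battery: dark grey battery pack lying flat, 60 x 90 x 35 mm, with a grey label; origin at its underside. Leave alone.
- meter: light grey multimeter lying on its back, 150 x 78 x 42 mm; origin at its underside. Leave alone.
- screwdriver: screwdriver lying on the bench; origin at its underside. Leave alone.
- jar: small closed jar, 52 mm across, 60 mm tall; origin at its underside. Leave alone.

How it is judged (in metres and radians):
At the end, for the whole second after the job is handed in: The lever rests in the slot beside the yellow tag, leaning at least 0.26 rad of about 0.31 along the slot, knob centre within 48 mm (level distance) of the yellow tag; it is at rest, and the seven loose things are within 30 mm of where they started ((value of joint lever_fore above 0.26 rad or value of joint lever_fore below -0.26 rad) and horizontal distance between lever and tag_yellow below 0.048 m and velocity of joint lever_fore between -0.05 and 0.05 rad/s and velocity of joint lever_side between -0.05 and 0.05 rad/s and distance of each of adapter, dust_cap, handheld, battery, meter, screwdriver, jar from where it was at the start of the episode below 0.03 m); the robot touches nothing.
It fails at once if the lever is put into another line's slot (more than about two thirds of the way in) ((value of joint lever_fore above 0.22 rad or value of joint lever_fore below -0.22 rad) and (horizontal distance between lever and tag_blue below 0.051 m or horizontal distance between lever and tag_red below 0.051 m or horizontal distance between lever and tag_green below 0.051 m or horizontal distance between lever and tag_purple below 0.051 m)).
It fails at once if the lever is gripped or forced (more than 30 N between fingers and lever) (contact force between the fingers and lever above 30 N).
It fails at once if a loose thing on the bench or the selector is moved by more than 30 mm (distance of any of adapter, dust_cap, handheld, battery, meter, screwdriver, jar from where it was at the start of the episode above 0.03 m).
It also fails if it takes over 58 s, if anything falls off the work surface, if the arm or the gripper's body presses on something with over 40 N, if the wrist force passes 120 N, or if a joint passes its speed limit or range.

## Working session

There is one attempt and no reset: what is moved stays moved. The work goes in short steps, Python scripts to look and compute and a tool call to move; the robot and the scene stay as the last step left them, time stands still between calls to the robot, and variables do not carry over. Pictures are saved under pics/ and viewed, and the job is handed in when it is done.

Besides the shell and the picture viewer there is one more tool, called after "Request:" as name(argument=value, ...), one argument or row to a line, values as JSON. drive_tool: Moves the arm, as the interface text tells. Its arguments: {"type":"object","properties":{"offset":{"type":"array"},"angular":{"type":"array"},"fingers":{"type":"number"},"squeeze":{"type":"number"}},"required":["offset","angular"]}

```bash
mkdir -p pics; python3 - <<'E'
from cell import telemetry, vision
import cv2,pickle
o=telemetry.get_obs(); print({k:o[k] for k in ('time_s','tool_pos','tool_rot','force','grip_width')})
for n in('scene','top'):
    d=vision.read_camera(n); pickle.dump(d,open(n+'0.pkl','wb'))
    cv2.imwrite(f'pics/{n}0.png',d['pixels'][:,:,::-1]); print(n,d['intrinsics'],d['distortion'],d['world_from_camera'])
E
```

```text
{'time_s': 0.0, 'tool_pos': array([ 0.22494717, -0.60919055,  0.19303719]), 'tool_rot': array([-177.0794623 ,   89.88955892,  113.19466663]), 'force': array([ 0.0983194 , -0.19393534, -0.23768988]), 'grip_width': 0.0869548612150126}
scene [[507.66970242   0.         322.66548115]
 [  0.         507.66970242 198.56497383]
 [  0.           0.           1.        ]] [0.02485474 0.         0.         0.         0.        ] [[-0.64259622 -0.55190722  0.53147767  1.28401407]
 [ 0.76619913 -0.46558232  0.44291308  0.63179473]
 [ 0.00299968  0.691832    0.72205227  1.12640653]
 [ 0.          0.          0.          1.        ]]
top [[380.49844231   0.         317.41632835]
 [  0.         380.49844231 198.95900016]
 [  0.           0.           1.        ]] [0.01566066 0.         0.         0.         0.        ] [[ 0.0186127   0.98494461 -0.1718653   0.34005607]
 [-0.99980031  0.0195857   0.00396734  0.02187583]
 [ 0.00727371  0.17175713  0.98511247  1.32675533]
 [ 0.          0.          0.          1.        ]]
```

View pics/scene0.png

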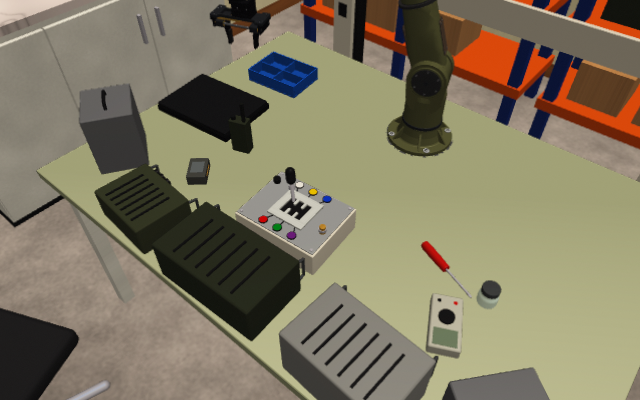

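View pics/top0.png

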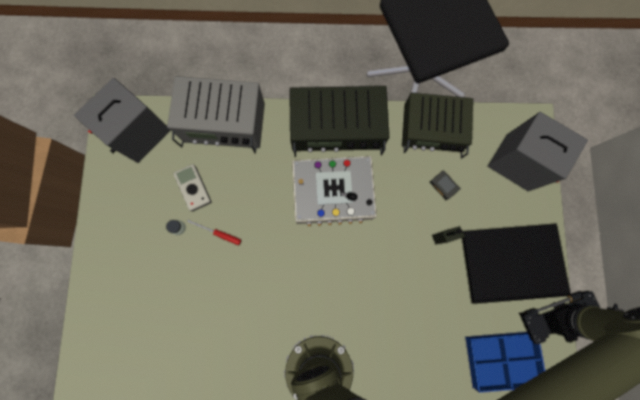

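The scene view shows the selector near (297,212), with the near tags white (299,185), yellow (313,191) and blue (326,199). Top view has blue (321,212), yellow (336,212), white (351,211) and the knob at about (352,196). Yellow is therefore the middle column's near slot.

```bash
cat > h.py <<'E'
import numpy as np,cv2,pickle
def ray(d,uv):
    p=cv2.undistortPoints(np.array([[uv]],float),np.array(d['intrinsics']),np.array(d['distortion']))[0,0]
    T=np.array(d['world_from_camera']); v=T[:3,:3]@np.array([p[0],-p[1],-1.]); return T[:3,3],v
def atz(d,uv,z):
    o,v=ray(d,uv); return o+v*(z-o[2])/v[2]
def proj(d,P):
    T=np.array(d['world_from_camera']); c=(np.array(P)-T[:3,3])@T[:3,:3]
    c=c*[1,-1,-1]
    return cv2.projectPoints(c.reshape(1,1,3),np.zeros(3),np.zeros(3),np.array(d['intrinsics']),np.array(d['distortion']))[0].ravel()
def tri(ds,uvs):
    A=np.zeros((3,3));b=np.zeros(3)
    for d,uv in zip(ds,uvs):
        o,v=ray(d,uv);v/=np.linalg.norm(v);M=np.eye(3)-np.outer(v,v);A+=M;b+=M@o
    return np.linalg.solve(A,b)
E
python3 - <<'E'
from h import *
for n,(x0,x1,y0,y1) in dict(scene=(225,365,160,275),top=(285,385,145,230)).items():
    d=pickle.load(open(n+'0.pkl','rb')); im=d['pixels']
    c=im[y0:y1,x0:x1]; s=5 if n=='scene' else 7
    cv2.imwrite(f'pics/{n}0c.png',cv2.resize(c[:,:,::-1],None,fx=s,fy=s,interpolation=cv2.INTER_CUBIC))
    hsv=cv2.cvtColor(c,cv2.COLOR_RGB2HSV)
    for nm,(h0,h1) in dict(yellow=(18,32),green=(45,85),blue=(105,128),purple=(135,165),red=(170,183)).items():
        H=hsv[:,:,0].astype(int); H=np.where(H<8,H+180,H) if nm=='red' else H
        m=((H>=h0)&(H<=h1)&(hsv[:,:,1]>110)&(hsv[:,:,2]>60)).astype(np.uint8)
        k,l,st,ce=cv2.connectedComponentsWithStats(m)
        if k>1:
            i=1+np.argmax(st[1:,4]); uv=ce[i]+[x0,y0]; print(n,nm,st[i,4],uv.round(1),atz(d,uv,.089).round(4))
E
```

```text
scene yellow 44 [312.6 191.4] [ 0.5172 -0.0451  0.089 ]
scene green 44 [276.8 226.6] [ 0.6797 -0.0316  0.089 ]
scene blue 44 [326.5 198.5] [0.5132 0.0036 0.089 ]
scene purple 48 [291.1 234.8] [0.6761 0.0171 0.089 ]
scene red 48 [262.7 218.6] [ 0.6838 -0.0808  0.089 ]
top yellow 34 [335.5 211.7] [ 0.5147 -0.0433  0.089 ]
top green 21 [332.  163.6] [ 0.6774 -0.0298  0.089 ]
top blue 32 [320.5 212.5] [0.5111 0.0059 0.089 ]
top purple 18 [317.5 164.4] [0.6735 0.0188 0.089 ]
top red 33 [346.5 162.6] [ 0.6819 -0.0784  0.089 ]
```

View pics/scene0c.png

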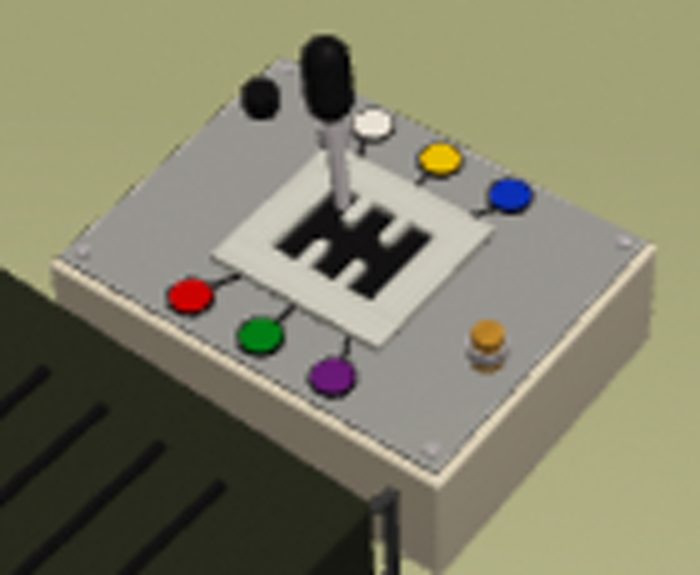

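View pics/top0c.png

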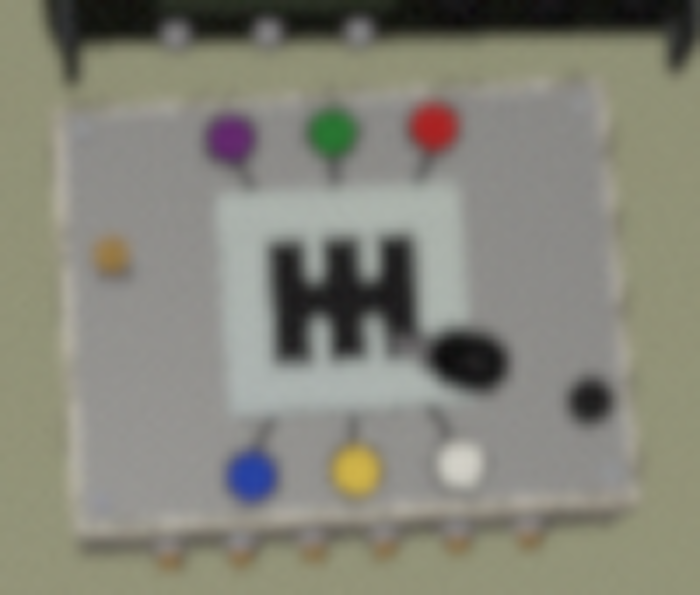

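```bash
python3 - <<'E'
from h import *
y=np.array([.516,-.0442]);g=np.array([.6786,-.0307]);b=np.array([.5122,.0047]);p=np.array([.6748,.018]);r=np.array([.6828,-.0796])
c=(y+g)/2; ex=(g-y)/np.linalg.norm(g-y); ey=np.array([-ex[1],ex[0]])
print(c,ex,np.degrees(np.arctan2(ex[1],ex[0])),np.linalg.norm(g-y),[(np.dot(q-c,ex),np.dot(q-c,ey)) for q in (b,p,r)])
for nm,fx,fy in (('start',-47,-49),('chR',0,-49),('chM',0,0),('home',-47,0)):
    k=c+ex*fx/1e3+ey*fy/1e3; z=.014+np.sqrt(.155**2-(fx**2+fy**2)/1e6); P=[*k,z]
    print(nm,np.round(P,4),[proj(pickle.load(open(n+'0.pkl','rb')),P).round(1) for n in('scene','top')])
E
```

```text
[ 0.5973  -0.03745] [0.99657107 0.08274114] 4.746144125378222 0.16315946187702382 [(np.float64(-0.08132065923336088), np.float64(0.04904674180668468)), (np.float64(0.08182225441551277), np.float64(0.048847427592075957)), (np.float64(0.08171928766257838), np.float64(-0.049079838262985016))]
start [ 0.5545 -0.0902  0.1533] [array([291.2, 175. ]), array([351.7, 196.6])]
chR [ 0.6014 -0.0863  0.1611] [array([280.5, 182.6]), array([350.7, 181.4])]
chM [ 0.5973 -0.0375  0.169 ] [array([294.8, 188. ]), array([335.3, 181.8])]
home [ 0.5505 -0.0413  0.1617] [array([305.3, 179.9]), array([336.3, 197.1])]
```

```bash
cat >> h.py <<'E'
from scipy.spatial.transform import Rotation as Ro
C=np.array([.5973,-.03745]);YAW=np.radians(4.75)
EX=np.array([np.cos(YAW),np.sin(YAW)]);EY=np.array([-EX[1],EX[0]])
def sel2w(x,y,z): return np.array([*(C+EX*x+EY*y),z])
def st():
    from cell import telemetry
    o=telemetry.get_obs(); R=Ro.from_euler('xyz',o['tool_rot'],degrees=True)
    q=o['tool_pos'][:2]-C
    print('t',o['time_s'],'pos',o['tool_pos'].round(4),'sel',(q@EX).round(4),(q@EY).round(4),'F',o['force'].round(1),'w',round(o['grip_width'],4)); print(R.as_matrix().round(3)); return o,R
def goalR(sign):
    z=sign*np.array([*EY,0]);x=np.array([0,0,-1.]);return Ro.from_matrix(np.column_stack([x,np.cross(z,x),z]))
def plan(targets,sign):
    o,R=st()
    g=goalR(sign); print('rot',(R.inv()*g).as_rotvec().round(3))
    for t in targets: print(t,'->',R.inv().apply(np.array(t)-o['tool_pos']).round(4))
E
python3 - <<'E'
from h import *
for s in(1,-1): plan([(.225,-.61,.33),sel2w(-.1,-.049,.33),sel2w(-.1,-.049,.143)],s)
E
```

```text
t 0.1 pos [ 0.225  -0.6092  0.1931] sel -0.4184 -0.539 F [-0.4  0.1 -0.4] w 0.0871
[[-0.001  0.938  0.347]
 [ 0.002  0.347 -0.938]
 [-1.    -0.    -0.002]]
rot [-2.871 -0.    -0.003]
(0.225, -0.61, 0.33) -> [-0.1369 -0.0003  0.0005]
[ 0.50170105 -0.09456253  0.33      ] -> [-0.1362  0.4379 -0.3871]
[ 0.50170105 -0.09456253  0.143     ] -> [ 0.0508  0.4379 -0.3868]
t 0.1 pos [ 0.225  -0.6092  0.1931] sel -0.4184 -0.539 F [-0.4  0.1 -0.4] w 0.0871
[[-0.001  0.938  0.347]
 [ 0.002  0.347 -0.938]
 [-1.    -0.    -0.002]]
rot [ 0.271 -0.002  0.   ]
(0.225, -0.61, 0.33) -> [-0.1369 -0.0003  0.0005]
[ 0.50170105 -0.09456253  0.33      ] -> [-0.1362  0.4379 -0.3871]
[ 0.50170105 -0.09456253  0.143     ] -> [ 0.0508  0.4379 -0.3868]
```

Request:
drive_tool(
  offset=[
    [-0.04,0,0],
    [-0.08,0,0],
    [-0.12,0,0],
    [-0.137,0,0],
    [-0.137,0.03,-0.025],
    [-0.137,0.06,-0.05],
    [-0.137,0.095,-0.085],
    [-0.137,0.13,-0.115],
    [-0.137,0.165,-0.145],
    [-0.137,0.2,-0.175],
  ],
  angular=[
    [0,0,0],
    [0,0,0],
    [0.03,0,0],
    [0.06,0,0],
    [0.09,0,0],
    [0.12,0,0],
    [0.15,0,0],
    [0.19,0,0],
    [0.23,0,0],
    [0.27,0,0],
  ],
  fingers=1,
  squeeze=10,
)

```text
time_s: 1.35
tool_pos: [0.3523, -0.3742, 0.329]
tool_rot: [-150.2, 89.8, 124.5]
force: [-0.1, 0.4, -0.4]
grip_width: 0.0016
```

```bash
python3 - <<'E'
from h import *
plan([sel2w(-.1,-.049,.33),sel2w(-.1,-.049,.143)],-1)
E
```

```text
t 1.35 pos [ 0.3523 -0.3742  0.329 ] sel -0.2721 -0.3153 F [-0.1  0.4 -0.4] w 0.0016
[[-0.002  0.997  0.082]
 [ 0.003  0.082 -0.997]
 [-1.    -0.002 -0.003]]
rot [-0.001 -0.003  0.002]
[ 0.50170105 -0.09456253  0.33      ] -> [-0.0004  0.1719 -0.2665]
[ 0.50170105 -0.09456253  0.143     ] -> [ 0.1866  0.1722 -0.2659]
```

Request:
drive_tool(
  offset=[
    [0,0.03,-0.045],
    [0,0.06,-0.09],
    [0,0.09,-0.14],
    [0,0.12,-0.19],
    [0,0.15,-0.23],
    [0,0.172,-0.266],
    [0.05,0.172,-0.266],
    [0.1,0.172,-0.266],
    [0.15,0.172,-0.266],
    [0.187,0.172,-0.266],
  ],
  angular=[
    [0,0,0],
    [0,0,0],
    [0,0,0],
    [0,0,0],
    [0,0,0],
    [0,0,0],
    [0,0,0],
    [0,0,0],
    [0,0,0],
    [0,0,0],
  ],
)

```text
time_s: 2.6
tool_pos: [0.4994, -0.0941, 0.139]
tool_rot: [-128.4, 89.6, 146.2]
force: [0.3, 0.2, 0.5]
grip_width: 0.0005
```

```bash
cat > look.py <<'E'
from h import *
import sys
from cell import vision
t=sys.argv[1]; ims=[]
for n,(x0,x1,y0,y1) in dict(scene=(235,365,135,255),top=(280,390,145,245)).items():
    d=vision.read_camera(n); pickle.dump(d,open(f'{n}{t}.pkl','wb'))
    s=400/(x1-x0)
    ims.append(cv2.resize(cv2.resize(d['pixels'],None,fx=1,fy=1)[y0:y1,x0:x1,::-1],(400,370),interpolation=cv2.INTER_CUBIC))
cv2.imwrite(f'pics/look{t}.png',np.hstack(ims))
E
python3 look.py 1; python3 - <<'E'
from h import *
plan([sel2w(-.07,-.049,.143)],-1)
E
```

```text
t 2.7 pos [ 0.4971 -0.0937  0.1373] sel -0.1045 -0.0478 F [-0.4 -0.3 -0.1] w 0.0004
[[-0.012  0.997  0.082]
 [ 0.006  0.082 -0.997]
 [-1.    -0.012 -0.007]]
rot [-0.001 -0.007  0.012]
[ 0.53159802 -0.09207828  0.143     ] -> [-0.0061  0.0345  0.0012]
```

View pics/look1.png

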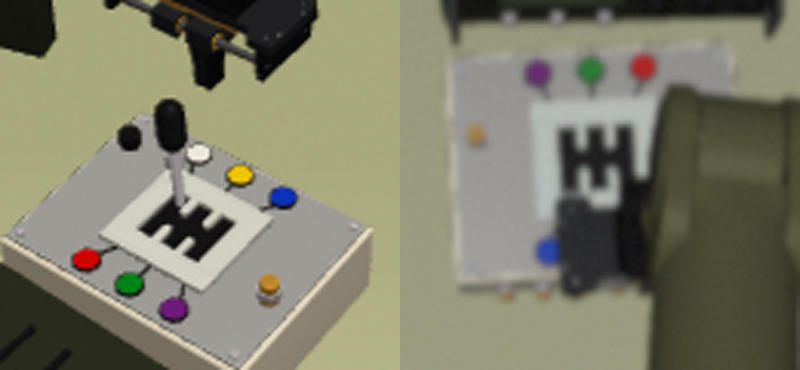

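The scene half shows the lever still in the white slot, with the knob at about (170,125) in the crop. The shut fingers hang in front of it at about (207,80). I'll push slowly in +x.

Request:
drive_tool(
  offset=[
    [-0.006,0.01,0.001],
    [-0.006,0.02,0.001],
    [-0.006,0.028,0.001],
    [-0.006,0.034,0.001],
    [-0.006,0.04,0.001],
    [-0.006,0.046,0.001],
    [-0.006,0.052,0.001],
    [-0.006,0.056,0.001],
    [-0.006,0.056,0.001],
  ],
  angular=[
    [0,-0.007,0.012],
    [0,-0.007,0.012],
    [0,-0.007,0.012],
    [0,-0.007,0.012],
    [0,-0.007,0.012],
    [0,-0.007,0.012],
    [0,-0.007,0.012],
    [0,-0.007,0.012],
    [0,-0.007,0.012],
  ],
)

```text
time_s: 3.82
tool_pos: [0.5553, -0.0944, 0.1472]
tool_rot: [34.9, 89.5, -50.6]
force: [-5.5, -5.8, 17.9]
grip_width: 0.0005
```

```bash
python3 look.py 2; python3 - <<'E'
from h import *
plan([sel2w(-.024,-.049,.143)],-1)
E
```

```text
t 3.925 pos [ 0.5551 -0.0944  0.1472] sel -0.0467 -0.0533 F [-5.6 -4.5 18.7] w 0.0005
[[ 0.005  0.997  0.079]
 [-0.007  0.079 -0.997]
 [-1.     0.005  0.007]]
rot [-0.004  0.007 -0.005]
[ 0.57744003 -0.08826911  0.143     ] -> [ 0.0043  0.0227 -0.0044]
```

View pics/look2.png

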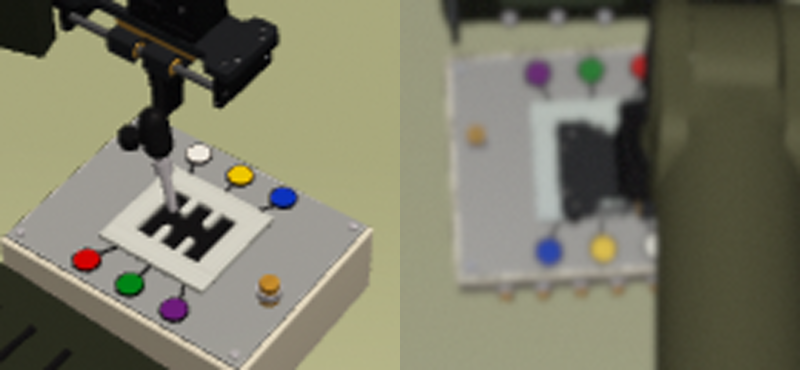

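The push worked: the knob is at about (285,178) in the full image, which is x ≈ -20 mm on the selector. But the force is 18 N upward along the lever axis, so part of the gripper above the tips is riding on the knob's end. I'll back off and work higher.

Request:
drive_tool(
  offset=[
    [-0.008,-0.002,0],
    [-0.016,-0.006,-0.003],
    [-0.016,-0.01,-0.004],
    [-0.016,-0.01,-0.004],
  ],
  angular=[
    [0,0,0],
    [0,0.007,-0.005],
    [0,0.007,-0.005],
    [0,0.007,-0.005],
  ],
)

```text
time_s: 4.42
tool_pos: [0.5441, -0.0907, 0.1625]
tool_rot: [-105.8, 89.9, 168.7]
force: [0.2, -0.0, -0.7]
grip_width: 0.0008
```

```bash
python3 look.py 3; python3 - <<'E'
from h import *
plan([sel2w(-.04,-.049,.163),sel2w(-.024,-.049,.163)],-1)
d=pickle.load(open('scene3.pkl','rb'))
cv2.imwrite('pics/s3.png',cv2.resize(d['pixels'][110:210,230:360,::-1],None,fx=6,fy=6,interpolation=cv2.INTER_CUBIC))
E
```

```text
t 4.525 pos [ 0.5444 -0.0909  0.1625] sel -0.0572 -0.0489 F [ 1.1  0.7 -0.3] w 0.0004
[[-0.001  0.997  0.079]
 [ 0.     0.079 -0.997]
 [-1.    -0.001 -0.   ]]
rot [-0.004 -0.     0.001]
[ 0.56149498 -0.08959404  0.163     ] -> [-0.0005  0.0172  0.    ]
[ 0.57744003 -0.08826911  0.163     ] -> [-0.0005  0.0332 -0.    ]
```

View pics/s3.png

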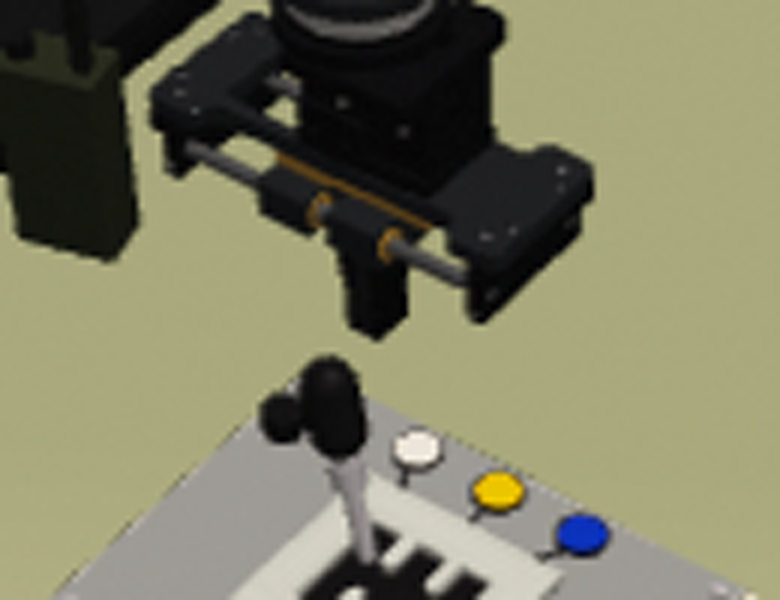

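The knob stayed put at about (285,178) in the full image. The carriage bars overhang forward of the fingers, which explains the contact. At this height the bars clear the knob.

Request:
drive_tool(
  offset=[
    [0,0.007,0],
    [0,0.013,0],
    [0,0.018,0],
    [0,0.023,0],
    [0,0.027,0],
    [0,0.027,0],
    [0,0.027,0],
  ],
  angular=[
    [0,0,0],
    [0,0,0],
    [0,0,0],
    [0,0,0],
    [0,0,0],
    [0,0,0],
    [0,0,0],
  ],
)

```text
time_s: 5.4
tool_pos: [0.5712, -0.0888, 0.1625]
tool_rot: [-104.8, 89.9, 169.8]
force: [0.6, 0.8, -0.3]
grip_width: 0.0005
```

```bash
cat > knob.py <<'E'
from h import *
import sys
t=sys.argv[1]
d=pickle.load(open(f'scene{t}.pkl','rb'))
im=cv2.resize(d['pixels'][140:220,250:350,::-1],None,fx=7,fy=7,interpolation=cv2.INTER_CUBIC)
for xs in (-.047,-.016,-.008,0,.008,.016):
  y=float(sys.argv[2])
  z=.014+np.sqrt(.155**2-xs**2-y**2)
  a=(np.array(sel2w(xs,y,z))-sel2w(0,0,.014))/.155
  for L,col in((.155,(0,0,255)),(.078,(0,255,0)),(.125,(255,255,0))):
    u=proj(d,sel2w(0,0,.014)+a*L); cv2.circle(im,tuple(int(v) for v in ((u-[250,140]+.5)*7)),2 if xs else 4,col,-1)
cv2.imwrite(f'pics/k{t}.png',im)
E
python3 look.py 4; python3 knob.py 4 -.049;python3 -c "
from h import *
plan([sel2w(-.024,-.049,.163)],-1)"
```

```text
t 5.5 pos [ 0.5711 -0.0888  0.1625] sel -0.0303 -0.0491 F [-0.2  0.5  0. ] w 0.0001
[[-0.001  0.997  0.079]
 [ 0.     0.079 -0.997]
 [-1.    -0.001 -0.   ]]
rot [-0.004 -0.     0.001]
[ 0.57744003 -0.08826911  0.163     ] -> [-0.0005  0.0063 -0.0001]
```

View pics/k4.png

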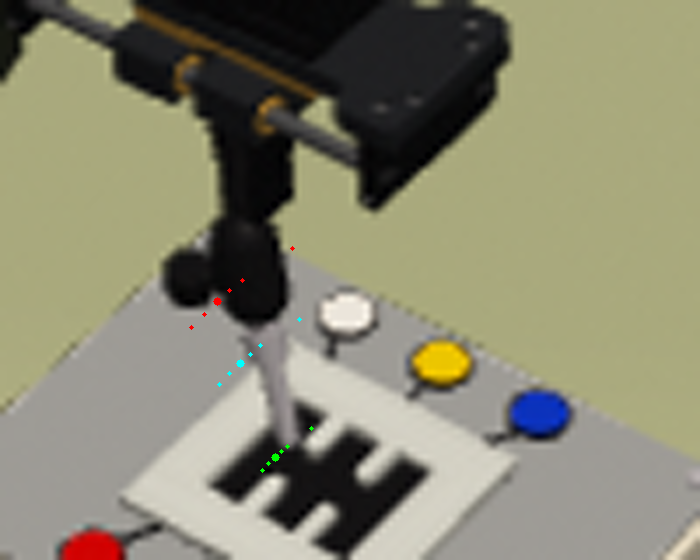

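```bash
python3 - <<'E'
from h import *
d=pickle.load(open('scene4.pkl','rb'))
for P in [(-.0303,-.049,.1545),(-.0208,-.034,.1545),(-.0208,-.064,.1545),(-.0398,-.034,.1545),(-.0303,-.049,.2),(-.0303,-.034,.2)]: print(P,((proj(d,sel2w(*P))-[250,140]+.5)*7).round())
d=pickle.load(open('scene3.pkl','rb'))
for P in [(-.0572,-.049,.1545),(-.0477,-.034,.1545),(-.0477,-.064,.1545),(-.0667,-.034,.1545)]: print(P,((proj(d,sel2w(*P))-[230,110]+.5)*6).round())
E
```

```text
(-0.0303, -0.049, 0.1545) [266. 270.]
(-0.0208, -0.034, 0.1545) [281. 299.]
(-0.0208, -0.064, 0.1545) [221. 268.]
(-0.0398, -0.034, 0.1545) [311. 272.]
(-0.0303, -0.049, 0.2) [260. 185.]
(-0.0303, -0.034, 0.2) [291. 200.]
(-0.0572, -0.049, 0.1545) [384. 379.]
(-0.0477, -0.034, 0.1545) [397. 403.]
(-0.0477, -0.064, 0.1545) [346. 377.]
(-0.0667, -0.034, 0.1545) [422. 380.]
```

```bash
python3 - <<'E'
from h import *
d=pickle.load(open('scene3.pkl','rb'))
uv=np.array([378,325])/6+[230,110]-.5
for z in(.15,.17,.18,.19,.2,.21):
    q=atz(d,uv,z)[:2]-C; print(z,(q@EX).round(4),(q@EY).round(4))
for n in ('top1','top3'):
    d=pickle.load(open(n+'.pkl','rb'))
    cv2.imwrite(f'pics/{n}z.png',cv2.resize(d['pixels'][150:240,290:390,::-1],None,fx=6,fy=6,interpolation=cv2.INTER_CUBIC))
E
ls pics
```

```text
0.15 -0.0888 -0.0768
0.17 -0.0718 -0.0628
0.18 -0.0633 -0.0557
0.19 -0.0548 -0.0487
0.2 -0.0463 -0.0417
0.21 -0.0378 -0.0346
k4.png
look1.png
look2.png
look3.png
look4.png
s3.png
scene0.png
scene0c.png
top0.png
top0c.png
top1z.png
top3z.png
```

View pics/top3z.png

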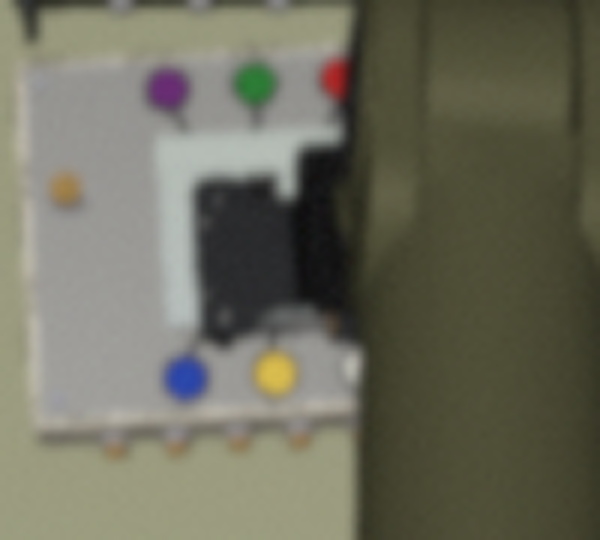

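The shut fingertips triangulate to z ≈ 0.19 m while the TCP reads 0.1625 m. So they are about 28 mm higher than the stated geometry and are now hovering over the knob. I'll check that against the earlier picture, then back off and go lower.

```bash
python3 - <<'E'
from h import *
d=pickle.load(open('scene1.pkl','rb'))
uv=np.array([208*130/400+235,84*120/370+135])
for z in(.13,.15,.16,.17,.18):
    q=atz(d,uv,z)[:2]-C; print(z,(q@EX).round(4),(q@EY).round(4))
d=pickle.load(open('scene0.pkl','rb'))
cv2.imwrite('pics/g0.png',cv2.resize(d['pixels'][0:60,190:290,::-1],None,fx=7,fy=7,interpolation=cv2.INTER_CUBIC))
R=Ro.from_euler('xyz',[-177.08,89.89,113.19],degrees=True);t=np.array([.225,-.609,.193])
for P in[(0,0,0),(.008,0,.0435),(.008,0,-.0435),(-.062,0,0)]: print(P,((proj(d,t+R.apply(P))-[190,0])*7).round())
plan([sel2w(-.065,-.049,.163),sel2w(-.065,-.049,.124)],-1)
E
```

```text
0.13 -0.1277 -0.0707
0.15 -0.1103 -0.057
0.16 -0.1016 -0.0502
0.17 -0.0929 -0.0433
0.18 -0.0842 -0.0365
(0, 0, 0) [384. 360.]
(0.008, 0, 0.0435) [308. 359.]
(0.008, 0, -0.0435) [465. 390.]
(-0.062, 0, 0) [370. 245.]
t 5.5 pos [ 0.5711 -0.0888  0.1625] sel -0.0303 -0.0491 F [-0.2  0.5  0. ] w 0.0001
[[-0.001  0.997  0.079]
 [ 0.     0.079 -0.997]
 [-1.    -0.001 -0.   ]]
rot [-0.004 -0.     0.001]
[ 0.53658084 -0.09166424  0.163     ] -> [-0.0005 -0.0347  0.0001]
[ 0.53658084 -0.09166424  0.124     ] -> [ 0.0385 -0.0346  0.0001]
```

View pics/g0.png

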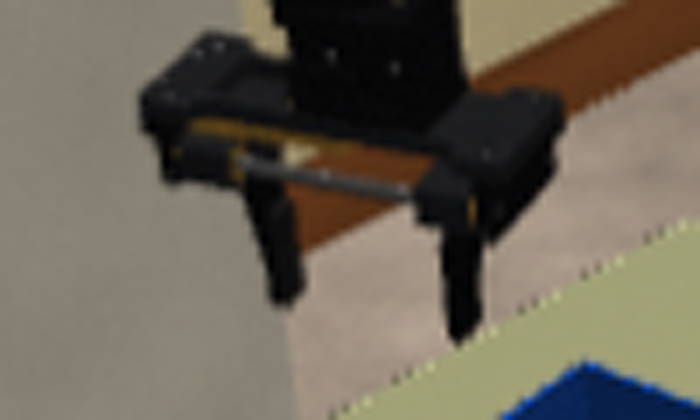

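Request:
drive_tool(
  offset=[
    [-0.002,-0.015,0],
    [-0.002,-0.03,0],
    [-0.002,-0.035,0],
    [0.01,-0.035,0],
    [0.025,-0.035,0],
    [0.033,-0.035,0],
    [0.033,-0.035,0],
    [0.033,-0.035,0],
  ],
  angular=[
    [0,0,0],
    [0,0,0],
    [0,0,0],
    [0,0,0],
    [0,0,0],
    [0,0,0],
    [0,0,0],
    [0,0,0],
  ],
)

```text
time_s: 6.5
tool_pos: [0.5365, -0.0915, 0.1296]
tool_rot: [-117.1, 90.0, 157.5]
force: [-0.5, -0.0, 0.3]
grip_width: 0.0005
```

```bash
python3 look.py 5; python3 knob.py 5 -.049;python3 -c "
from h import *
plan([sel2w(-.04,-.049,.129),sel2w(-.03,-.049,.129)],-1)"
```

```text
t 6.6 pos [ 0.5367 -0.0916  0.13  ] sel -0.0649 -0.0489 F [ 0.   0.6 -0.9] w 0.0008
[[-0.     0.997  0.079]
 [-0.     0.079 -0.997]
 [-1.    -0.    -0.   ]]
rot [-0.004 -0.     0.   ]
[ 0.56149498 -0.08959404  0.129     ] -> [ 0.001   0.0249 -0.    ]
[ 0.57146064 -0.08876596  0.129     ] -> [ 0.001   0.0349 -0.0001]
```

View pics/k5.png

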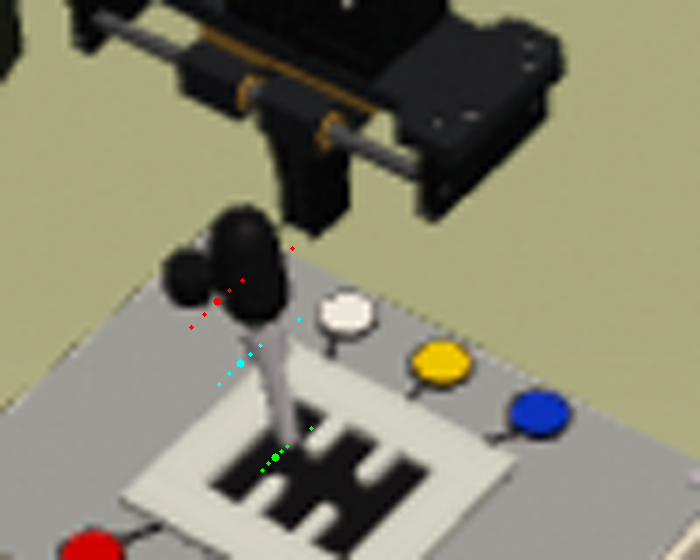

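The fingers are now behind and level with the upper knob: tip at about (315,230), knob at about (250,268). The lever is unmoved. I'll push forward slowly.

Request:
drive_tool(
  offset=[
    [0.001,0.01,0],
    [0.001,0.018,0],
    [0.001,0.023,0],
    [0.001,0.027,0],
    [0.001,0.031,0],
    [0.001,0.033,0],
    [0.001,0.033,0],
  ],
  angular=[
    [0,0,0],
    [0,0,0],
    [0,0,0],
    [0,0,0],
    [0,0,0],
    [0,0,0],
    [0,0,0],
  ],
)

```text
time_s: 7.48
tool_pos: [0.5697, -0.0889, 0.1289]
tool_rot: [-143.0, 90.0, 131.6]
force: [-0.6, -0.7, 0.8]
grip_width: 0.0004
```

```bash
python3 look.py 6; python3 knob.py 6 -.049;python3 -c "
from h import *
plan([sel2w(-.026,-.049,.129)],-1)"
```

```text
t 7.575 pos [ 0.5696 -0.0889  0.129 ] sel -0.0319 -0.049 F [-2.6 -0.4  1.2] w 0.0003
[[-0.     0.997  0.079]
 [ 0.     0.079 -0.997]
 [-1.    -0.    -0.   ]]
rot [-0.004 -0.     0.   ]
[ 0.5754469  -0.08843472  0.129     ] -> [-0.      0.0059 -0.    ]
```

View pics/k6.png

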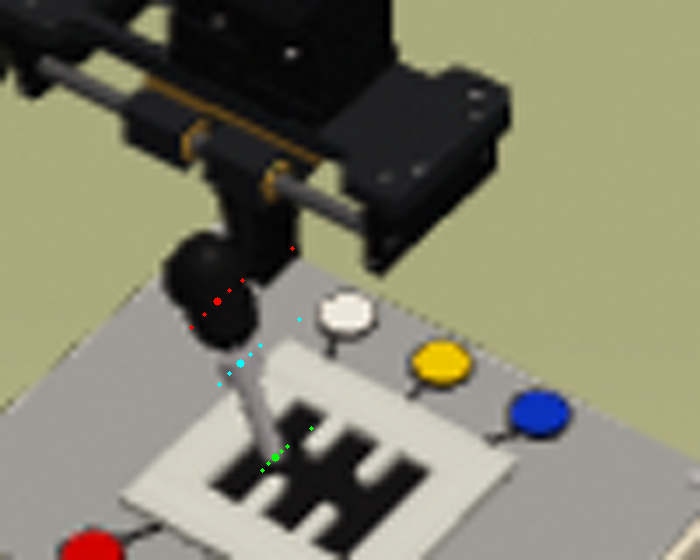

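The rod crosses the reference lines at the channel mark (knob about (213,292)), so the lever is at x ≈ 0 in the channel. Next I go round to the right side of the knob.

Request:
drive_tool(
  offset=[
    [0,-0.015,0],
    [0,-0.03,0.01],
    [0,-0.03,0.03],
    [0,-0.03,0.05],
    [0,-0.03,0.068],
    [0,-0.015,0.068],
    [0,0.005,0.068],
    [0,0.022,0.068],
    [0,0.031,0.068],
    [0,0.031,0.068],
  ],
  angular=[
    [0,0,0],
    [0,0,0],
    [0,0,0],
    [0,0,0],
    [0,0,0],
    [0,0,0],
    [0,0,0],
    [0,0,0],
    [0,0,0],
    [0,0,0],
  ],
)

```text
time_s: 8.82
tool_pos: [0.6066, -0.1531, 0.1285]
tool_rot: [-169.1, 89.9, 105.5]
force: [-0.8, 0.7, 0.4]
grip_width: 0.0006
```

```bash
python3 look.py 7; python3 knob.py 7 -.049;python3 -c "
from h import *
plan([sel2w(0,-.07,.131),sel2w(0,-.045,.137)],-1)"
```

```text
t 8.925 pos [ 0.6056 -0.1539  0.1287] sel -0.0013 -0.1168 F [-0.3  0.1  0.7] w 0.0003
[[-0.001  0.997  0.079]
 [ 0.     0.079 -0.997]
 [-1.    -0.001 -0.   ]]
rot [-0.003 -0.     0.001]
[ 0.60309657 -0.10720959  0.131     ] -> [-0.0023  0.0012 -0.0468]
[ 0.60102637 -0.08229545  0.137     ] -> [-0.0083  0.0011 -0.0718]
```

View pics/k7.png

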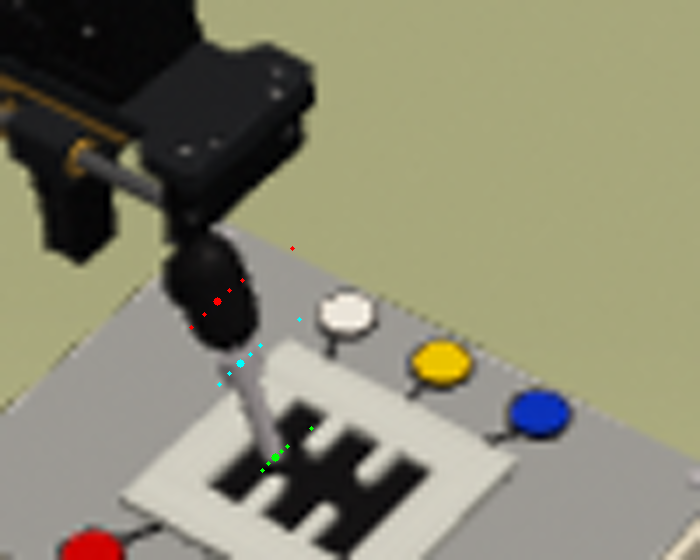

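Lever unmoved in the channel. Fingers are to its right at about (80,250), and the end block is close above the knob. I'll rise a little and push +y.

Request:
drive_tool(
  offset=[
    [-0.004,0.001,0],
    [-0.005,0.001,-0.012],
    [-0.005,0.001,-0.022],
    [-0.005,0.001,-0.03],
    [-0.005,0.001,-0.036],
    [-0.006,0.001,-0.042],
    [-0.006,0.001,-0.047],
    [-0.006,0.001,-0.047],
  ],
  angular=[
    [0,0,0],
    [0,0,0],
    [0,0,0],
    [0,0,0],
    [0,0,0],
    [0,0,0],
    [0,0,0],
    [0,0,0],
  ],
)

```text
time_s: 9.93
tool_pos: [0.6032, -0.107, 0.1351]
tool_rot: [59.3, 90.0, -26.1]
force: [0.2, -2.4, 2.2]
grip_width: 0.0006
```

```bash
python3 look.py 8; python3 knob.py 8 -.0245;python3 -c "
from h import *
plan([sel2w(0,-.045,.137),sel2w(0,-.03,.137)],-1)"
```

```text
t 10.025 pos [ 0.603  -0.1071  0.1347] sel -0.0001 -0.0699 F [ 0.5 -3.   2. ] w 0.0007
[[-0.001  0.997  0.079]
 [ 0.     0.079 -0.997]
 [-1.    -0.    -0.   ]]
rot [-0.004 -0.     0.   ]
[ 0.60102637 -0.08229545  0.137     ] -> [-0.0023 -0.     -0.0249]
[ 0.59978425 -0.06734697  0.137     ] -> [-0.0023 -0.0001 -0.0399]
```

View pics/k8.png

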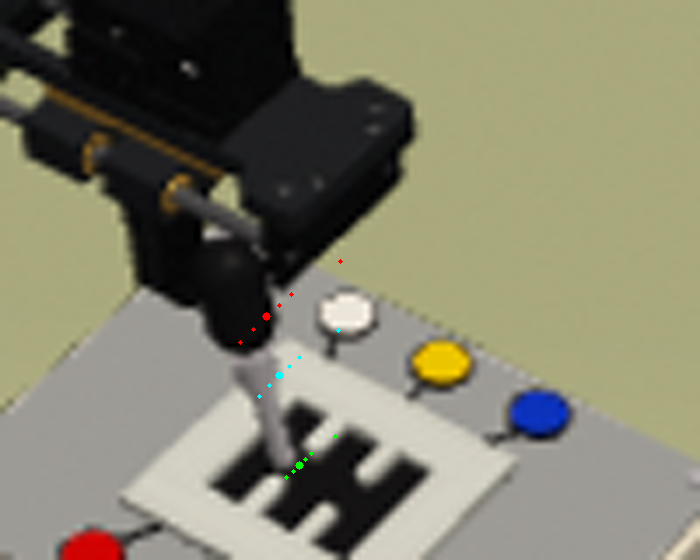

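The knob is now at y ≈ -37 mm (rod crosses at about (259,369)) and still in the channel. Pushing on.

Request:
drive_tool(
  offset=[
    [-0.001,0,-0.006],
    [-0.003,0,-0.012],
    [-0.004,0,-0.018],
    [-0.004,0,-0.024],
    [-0.004,0,-0.03],
    [-0.004,0,-0.033],
    [-0.004,0,-0.033],
  ],
  angular=[
    [0,0,0],
    [0,0,0],
    [0,0,0],
    [0,0,0],
    [0,0,0],
    [0,0,0],
    [0,0,0],
  ],
)

```text
time_s: 10.9
tool_pos: [0.6003, -0.0736, 0.1386]
tool_rot: [-141.9, 89.9, 132.6]
force: [0.1, -1.1, 0.8]
grip_width: 0.0005
```

```bash
python3 look.py 9; python3 knob.py 9 0;python3 -c "
from h import *
plan([sel2w(0,-.03,.137)],-1)"
```

```text
t 11.0 pos [ 0.6002 -0.0738  0.1385] sel -0.0001 -0.0364 F [ 0.1 -0.8  0.9] w 0.0009
[[-0.001  0.997  0.079]
 [ 0.001  0.079 -0.997]
 [-1.    -0.001 -0.001]]
rot [-0.003 -0.001  0.001]
[ 0.59978425 -0.06734697  0.137     ] -> [ 0.0015  0.0001 -0.0064]
```

View pics/k9.png

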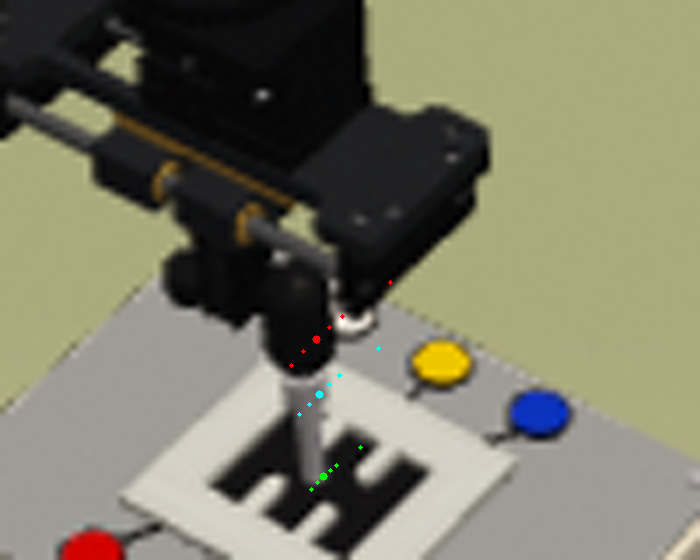

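The knob is at y ≈ -7 mm (rod about (307,389) against the centre mark at (319,394)). It needs 6 mm more.

Request:
drive_tool(
  offset=[
    [0,0,-0.003],
    [0,0,-0.006],
    [0,0,-0.007],
    [0,0,-0.007],
  ],
  angular=[
    [0,0,0],
    [0,0,0],
    [0,0,0],
    [0,0,0],
  ],
)

```text
time_s: 11.5
tool_pos: [0.5997, -0.0667, 0.1385]
tool_rot: [-144.9, 89.9, 129.7]
force: [0.4, -1.0, 1.8]
grip_width: 0.0003
```

```bash
python3 look.py 10; python3 knob.py 10 0;python3 -c "
from h import *
plan([sel2w(0,-.08,.139),sel2w(0.05,-.08,.139),sel2w(0.05,0,.139)],-1)"
```

```text
t 11.6 pos [ 0.5996 -0.0667  0.1385] sel -0.0001 -0.0294 F [ 0.1 -1.   1.4] w 0.0004
[[-0.001  0.997  0.079]
 [ 0.001  0.079 -0.997]
 [-1.    -0.001 -0.001]]
rot [-0.004 -0.001  0.001]
[ 0.60392466 -0.11717524  0.139     ] -> [-0.0006  0.0003  0.0506]
[ 0.65375293 -0.11303483  0.139     ] -> [-0.0006  0.0503  0.0504]
[ 0.64712828 -0.03330959  0.139     ] -> [-0.0005  0.05   -0.0296]
```

View pics/k10.png

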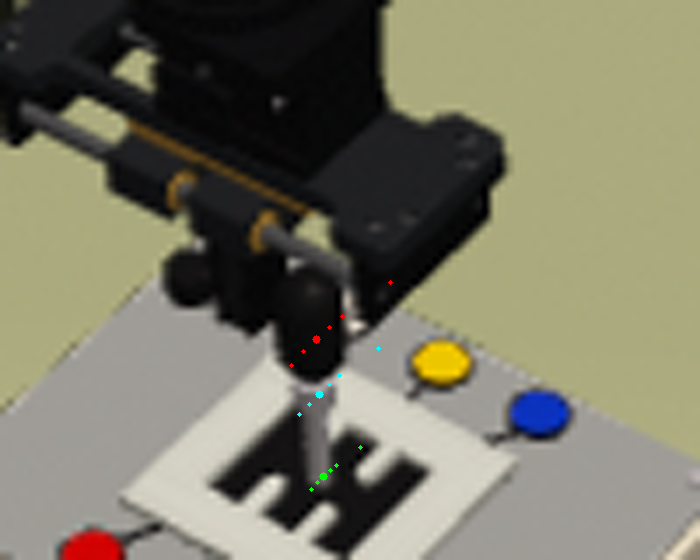

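The lever is upright in the middle column: rod on the centre marks at about (318,394), x ≈ 0, y ≈ -1 mm. Now up, over, and down on the far side.

Request:
drive_tool(
  offset=[
    [0,0,0.008],
    [-0.03,0,0.012],
    [-0.07,0,0.012],
    [-0.1,0,0.012],
    [-0.1,0.03,-0.01],
    [-0.1,0.06,-0.03],
    [-0.1,0.065,-0.03],
    [-0.1,0.065,-0.03],
  ],
  angular=[
    [0,0,0],
    [0,0,0],
    [0,0,0],
    [0,0,0],
    [0,0,0],
    [0,0,0],
    [0,0,0],
    [0,0,0],
  ],
)

```text
time_s: 12.6
tool_pos: [0.6618, -0.0324, 0.2376]
tool_rot: [-121.5, 89.8, 153.1]
force: [-0.2, 0.2, -0.3]
grip_width: 0.0007
```

```bash
python3 look.py 11; python3 knob.py 11 0;python3 -c "
from h import *
plan([sel2w(0.062,0,.139),sel2w(0.03,0,.137)],-1)"
```

```text
t 12.7 pos [ 0.6615 -0.0331  0.2382] sel 0.0644 -0.001 F [-0.6 -1.1  1. ] w 0.0008
[[-0.002  0.997  0.078]
 [ 0.001  0.078 -0.997]
 [-1.    -0.002 -0.001]]
rot [-0.005 -0.001  0.002]
[ 0.65908706 -0.03231589  0.139     ] -> [ 0.0992 -0.0022 -0.0009]
[ 0.62719697 -0.03496575  0.137     ] -> [ 0.1013 -0.0342 -0.0008]
```

View pics/look11.png

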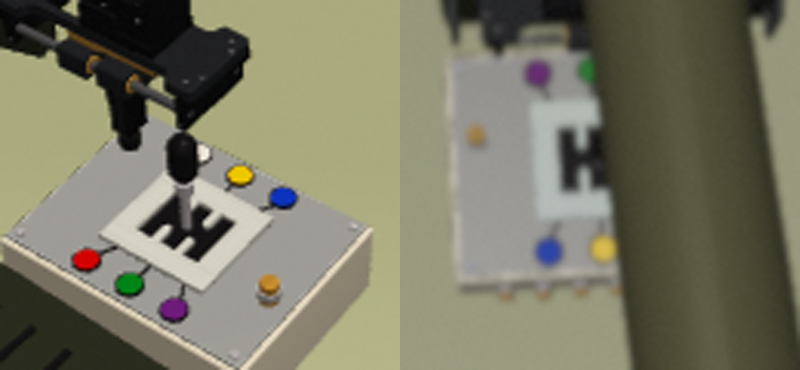

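Lever upright (knob at about (182,158) in the crop), gripper high on the far side. Descending.

Request:
drive_tool(
  offset=[
    [0.03,0,-0.001],
    [0.06,0.002,-0.001],
    [0.085,0.002,-0.001],
    [0.099,0.002,-0.001],
    [0.099,0.002,-0.001],
    [0.099,0.002,-0.001],
  ],
  angular=[
    [0,0,0],
    [0,0,0],
    [0,0,0],
    [0,0,0],
    [0,0,0],
    [0,0,0],
  ],
)

```text
time_s: 13.45
tool_pos: [0.664, -0.0321, 0.1406]
tool_rot: [163.8, 90.0, 78.2]
force: [-0.3, -0.5, 0.8]
grip_width: -0.0001
```

```bash
python3 look.py 12; python3 knob.py 12 0;python3 -c "
from h import *
plan([sel2w(0.03,0,.137),sel2w(-.012,0,.131)],-1)"
```

```text
t 13.55 pos [ 0.664  -0.0319  0.1407] sel 0.067 -0.0 F [-0.  -0.9  0.3] w 0.0009
[[ 0.     0.997  0.078]
 [ 0.     0.078 -0.997]
 [-1.     0.    -0.   ]]
rot [-0.005 -0.    -0.   ]
[ 0.62719697 -0.03496575  0.137     ] -> [ 0.0036 -0.037   0.0002]
[ 0.58534121 -0.0384437   0.131     ] -> [ 0.0096 -0.079   0.0004]
```

View pics/k12.png

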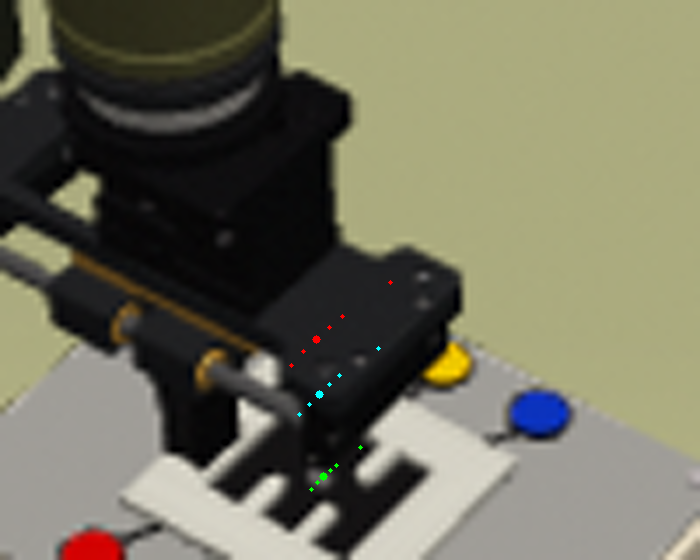

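The view of the lever is blocked by the gripper: its end plate covers about (360,330). There is no contact force. I'll push -x in stages and watch the force.

Request:
drive_tool(
  offset=[
    [0.001,-0.012,0],
    [0.002,-0.024,0],
    [0.002,-0.033,0],
    [0.002,-0.04,0],
    [0.003,-0.046,0],
    [0.003,-0.05,0],
    [0.003,-0.05,0],
  ],
  angular=[
    [0,0,0],
    [0,0,0],
    [0,0,0],
    [0,0,0],
    [0,0,0],
    [0,0,0],
    [0,0,0],
  ],
)

```text
time_s: 14.42
tool_pos: [0.6144, -0.0358, 0.1377]
tool_rot: [109.6, 89.9, 24.1]
force: [0.6, 0.6, -0.5]
grip_width: 0.0005
```

```bash
python3 look.py 13; python3 knob.py 13 0;python3 -c "
from h import *
plan([sel2w(-.012,0,.131)],-1)"
```

```text
t 14.525 pos [ 0.6145 -0.0358  0.1377] sel 0.0173 0.0002 F [ 0.  -0.5 -1. ] w 0.0005
[[ 0.001  0.997  0.078]
 [ 0.001  0.078 -0.997]
 [-1.     0.001 -0.001]]
rot [-0.005 -0.001 -0.001]
[ 0.58534121 -0.0384437   0.131     ] -> [ 0.0066 -0.0293  0.0004]
```

View pics/k13.png

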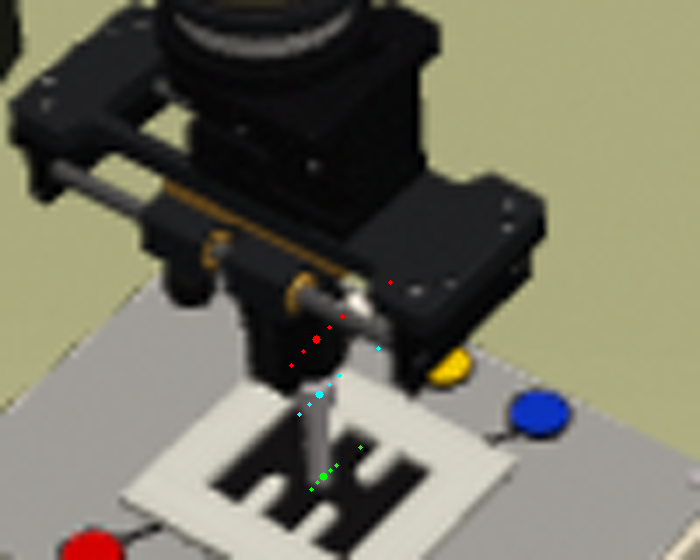

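The lever is still upright (rod at about (318,394)) and the finger sits just in front of it at about (290,385). In x, contact comes about 8 mm later than the reading suggests. Continuing.

Request:
drive_tool(
  offset=[
    [0,-0.006,0],
    [0,-0.011,0],
    [0.001,-0.016,0],
    [0.002,-0.021,0],
    [0.003,-0.026,0],
    [0.004,-0.03,0],
    [0.004,-0.03,0],
  ],
  angular=[
    [0,0,0],
    [0,0,0],
    [0,0,0],
    [0,0,0],
    [0,0,0],
    [0,0,0],
    [0,0,0],
  ],
)

```text
time_s: 15.4
tool_pos: [0.584, -0.0382, 0.1335]
tool_rot: [179.6, 90.0, 94.0]
force: [1.3, -0.2, 0.6]
grip_width: 0.0004
```

```bash
python3 look.py 14; python3 knob.py 14 0;python3 -c "
from h import *
plan([sel2w(-.03,0,.131)],-1)"
```

```text
t 15.5 pos [ 0.5842 -0.0381  0.1334] sel -0.0131 0.0004 F [0.5 0.7 1.1] w 0.0005
[[-0.     0.997  0.078]
 [ 0.001  0.078 -0.997]
 [-1.    -0.    -0.001]]
rot [-0.005 -0.001  0.   ]
[ 0.56740303 -0.03993425  0.131     ] -> [ 0.0024 -0.0169  0.0005]
```

View pics/k14.png

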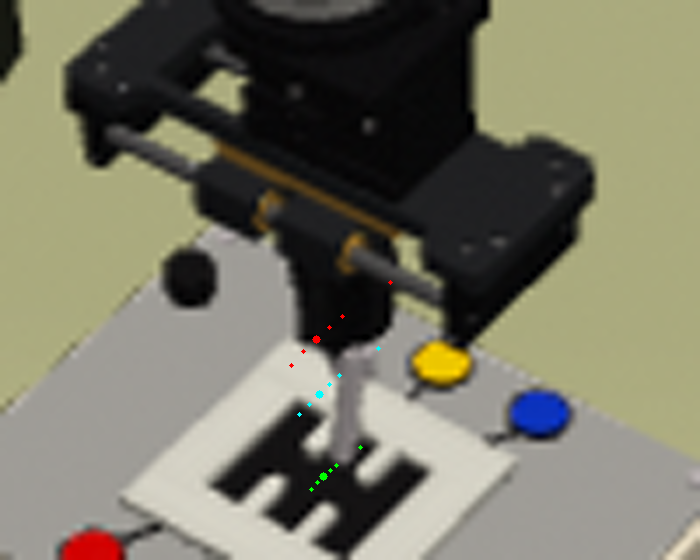

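The lever is entering the middle near slot: the rod at (352,369) puts the knob at x ≈ -26 mm. Next stage.

Request:
drive_tool(
  offset=[
    [0.001,-0.005,0],
    [0.002,-0.009,0],
    [0.003,-0.013,0],
    [0.003,-0.017,0],
    [0.003,-0.017,0],
  ],
  angular=[
    [0,0,0],
    [0,0,0],
    [0,0,0],
    [0,0,0],
    [0,0,0],
  ],
)

```text
time_s: 16.12
tool_pos: [0.5722, -0.039, 0.1317]
tool_rot: [92.7, 89.3, 7.2]
force: [13.0, 0.3, -3.5]
grip_width: 0.0005
```

```bash
python3 look.py 15; python3 knob.py 15 0;python3 -c "
from h import *
plan([sel2w(-.033,0,.131)],-1)"
```

```text
t 16.225 pos [ 0.5721 -0.039   0.1316] sel -0.0252 0.0006 F [12.9 -0.  -3.8] w 0.001
[[ 0.011  0.997  0.078]
 [ 0.002  0.078 -0.997]
 [-1.     0.011 -0.001]]
rot [-0.005 -0.001 -0.011]
[ 0.56441334 -0.04018267  0.131     ] -> [ 0.0005 -0.0078  0.0006]
```

View pics/k15.png

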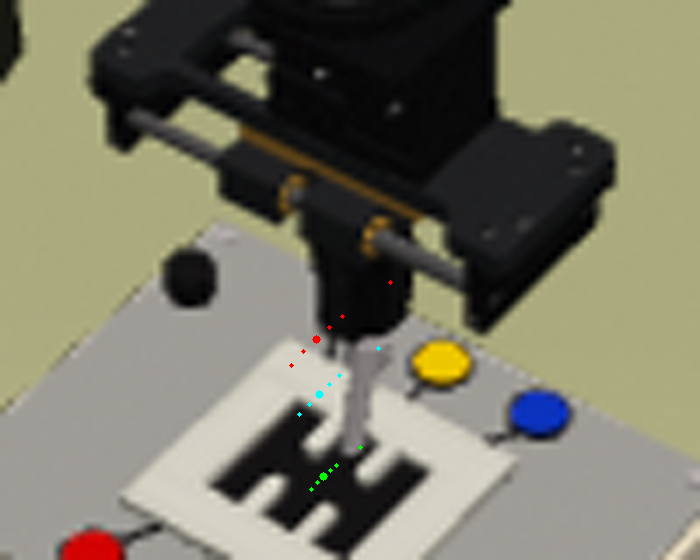

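A force of 13 N means it's against a stop. The rod at about (367,357) suggests it's near home. I'll back off and raise for a clear look.

Request:
drive_tool(
  offset=[
    [0,0.006,0],
    [0,0.018,0],
    [0,0.035,0],
    [0,0.055,0],
    [0,0.07,0],
    [-0.04,0.075,0],
    [-0.09,0.075,0],
    [-0.14,0.075,0],
    [-0.16,0.075,0],
  ],
  angular=[
    [0,0,0],
    [0,0,0],
    [0,0,0],
    [0,0,0],
    [0,0,0],
    [0,0,0],
    [0,0,0],
    [0,0,0],
    [0,0,0],
  ],
)

```text
time_s: 17.35
tool_pos: [0.646, -0.0331, 0.2956]
tool_rot: [91.2, 89.2, 5.7]
force: [-0.3, -0.3, -0.7]
grip_width: 0.0006
```

```bash
python3 look.py 16; python3 knob.py 16 0;python3 -c "
from h import *
plan([sel2w(0.065,0,.3)],-1)"
```

```text
t 17.45 pos [ 0.6463 -0.0331  0.2948] sel 0.0491 0.0003 F [ 0.6 -0.1  0.6] w 0.0003
[[ 0.014  0.997  0.078]
 [ 0.001  0.078 -0.997]
 [-1.     0.014 -0.   ]]
rot [-0.005 -0.    -0.014]
[ 0.66207676 -0.03206747  0.3       ] -> [-0.0049  0.0159  0.0002]
```

View pics/k16.png

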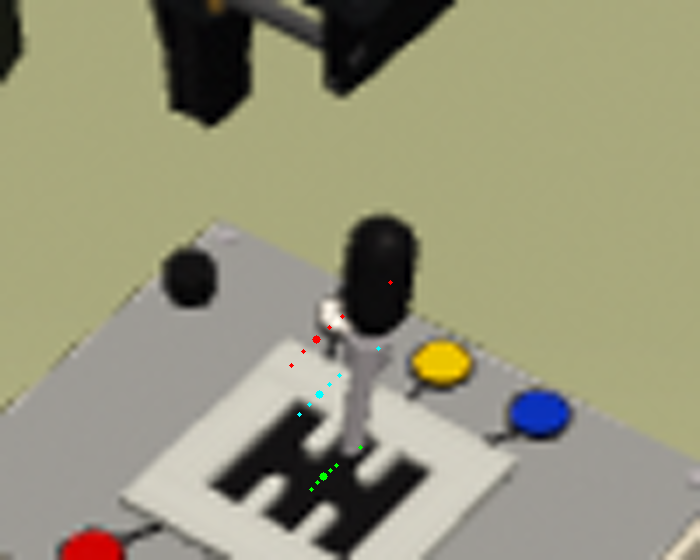

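```bash
python3 - <<'E'
from h import *
from scipy.optimize import minimize
def knobmask(t,c):
    d=pickle.load(open(f'scene{t}.pkl','rb')); v=d['pixels'].max(2).astype(float)
    return d,v
def model(d,x,y,shape):
    z=np.sqrt(.155**2-x*x-y*y); a=np.array([*(EX*x+EY*y),z])/.155; p=sel2w(0,0,.014)
    # capsule projected as union of spheres, smooth at 4x
    m=np.zeros((shape[0]*4,shape[1]*4),np.uint8)
    for L in np.linspace(.144,.166,9):
        P=p+a*L;u=proj(d,P);T=np.array(d['world_from_camera']);dep=-((P-T[:3,3])@T[:3,:3])[2]
        cv2.circle(m,tuple(int(round(q)) for q in (u+.5)*4*16),int(round(.014/dep*507.7*4*16)),255,-1,shift=4)
    return cv2.resize(m,(shape[1],shape[0]),interpolation=cv2.INTER_AREA)/255.
for t,g in (('0',(-.047,-.049)),('16',(-.047,0))):
    d,v=knobmask(t,None); dark=np.clip((120-v)/80,0,1)
    u=proj(d,sel2w(*g,.16)); x0,y0=(u-14).astype(int)
    best=[]
    for x in np.arange(-.06,-.025,.002):
        for y in np.arange(g[1]-.012,g[1]+.0121,.002):
            m=model(d,x,y,v.shape)[y0:y0+28,x0:x0+28]; best.append((((m-dark[y0:y0+28,x0:x0+28])**2).sum(),x,y))
    best.sort(); print(t,[tuple(np.round(b,4)) for b in best[:4]])
E
```

```text
0 [(np.float64(31.2799), np.float64(-0.044), np.float64(-0.051)), (np.float64(32.442), np.float64(-0.046), np.float64(-0.053)), (np.float64(33.5935), np.float64(-0.042), np.float64(-0.049)), (np.float64(34.6765), np.float64(-0.042), np.float64(-0.051))]
16 [(np.float64(9.4743), np.float64(-0.046), np.float64(-0.006)), (np.float64(10.0376), np.float64(-0.048), np.float64(-0.008)), (np.float64(11.0149), np.float64(-0.05), np.float64(-0.008)), (np.float64(11.6424), np.float64(-0.048), np.float64(-0.006))]
```

The fit puts the knob at x ≈ -47 mm, y ≈ -6 mm. That is home in the yellow slot and within the play, about 36 mm from the tag. I'll do a last check that nothing else moved, then hand in.

```bash
python3 - <<'E'
from h import *
from cell import vision,telemetry
d=vision.read_camera('scene');a=pickle.load(open('scene0.pkl','rb'))['pixels']
df=np.abs(d['pixels'].astype(int)-a).max(2)
for n,(x,y,r) in dict(adapter=(322,229,9),dust_cap=(277,180,5),handheld=(241,130,15),battery=(198,171,15),meter=(446,325,28),screwdriver=(446,268,25),jar=(489,294,14)).items(): print(n,(df[y-r:y+r,x-r:x+r]>40).mean().round(3))
print(telemetry.get_obs()['force'])
cv2.imwrite('pics/end.png',d['pixels'][:,:,::-1])
E
```

```text
adapter 0.0
dust_cap 0.0
handheld 0.04
battery 0.0
meter 0.0
screwdriver 0.0
jar 0.0
[ 0.25242975  0.73715453 -0.15862207]
```

View pics/end.png

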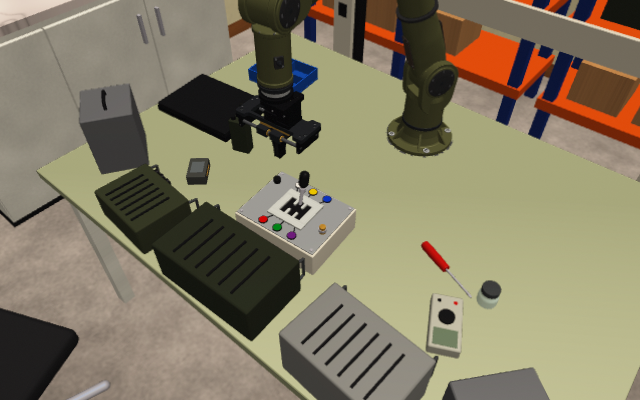

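The lever stands at (304,182) in front of the yellow tag. The loose things are unchanged, and the small difference at the handheld is the gripper overlapping it in the view.

```bash
python3 -c "
from cell import sign_off
print(sign_off())"
```

```text
the job is handed in; nothing more can be done
None
```

The lever is home in the yellow slot (near end of the middle column) and the job is handed in. I pushed it with shut fingers out of the white slot, along the cross channel, and into the yellow slot. It took about 17.5 s of the 58 s allowed.

**Lever position:** the camera fit puts the knob about 47 mm towards the robot, which is about 0.30 rad against the 0.26 rad needed. It is about 36 mm from the yellow tag (limit 48 mm). It sits about 6 mm to the right of the column's centre, within the play. The last push stopped firmly at about 13 N.

**Other checks:** the camera comparison showed none of the seven loose things had moved. The small difference at the handheld is the gripper partly covering it in the view. The robot was clear of everything, with the force reading near zero.

**Disagreements with the description:**
- **Fingertip height:** in the pictures the shut fingertips stood about 25–30 mm higher than the stated tool geometry. On the first push they rode on top of the knob with about 20 N, under the 30 N limit. I backed off and redid the push lower.
- **Contact offset in x:** contact came about 8 mm off the reported finger position, so I set each stop from the camera pictures instead.

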